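Hang a printed bearing block on the swing-out peg of the coating stand

TASK

Get the grey printed bearing block ready for its coat of matting spray: swing the coating stand's folded peg out from the upright as far as its stop, then thread the block's bore onto the peg, slide it back until it rests against the collar, and let go so that it hangs there by itself. The peg has been knocked and is bent a little up or down, so feel your way and be gentle: do not ram or jam anything, and leave the other things where they are.

Things in the scene. Friction and masses are not known exactly. Their poses are not given: they have to be found in the camera images.
- stand: coating stand, fixed to the table: foot plate 150 x 140 x 8 mm, from 95 mm in front of the origin to 55 mm behind; grey sheet-metal upright 204 mm high, its front face 22 mm behind the origin, from 44 mm left (+y) to 60 mm right. Origin on the table, below the hinge pin; its -x axis points to the front, towards the robot; z up
- peg_pivot (a point): where the swing-out steel peg starts, on its vertical hinge pin, 180 mm above the table (pin head ends 23 mm above it). Swings with the peg but ignores its bend: x axis level, along the peg seen from above, z up. Out along x: collar of 26 mm diameter, its front face at 45 mm; round peg of 12 mm diameter to 117 mm; edge narrowing to 10 mm diameter at the blunt end, 120 mm out
- peg_end_level (a point): where the centre of the peg's end would be, 120 mm from the pivot, if the peg were level; axes as peg_pivot. In truth the whole peg, straight in itself, slopes up or down from the pivot by up to 0.09 rad, so its end is up to 11 mm higher or lower than this; the slope differs every time, nothing measures it, and it does not change under gentle work
- swing_peg (a joint): swing of the peg about the vertical pin, rad: 0 folded flat along the upright, pointing to the stand's left (+y), its outer 70 mm free past the upright's edge; 1.571 swung out square, pointing to the stand's -x, on its fixed stop. Stiff: it stays where left and takes 3 to 4 N near the peg's end to move
- bearing_block: printed pillow block, plain grey plastic, about 140 g, standing on its foot. Origin at the centre of its underside, z up. Foot 22 x 64 x 12 mm (x, y, z); above it a head 22 mm thick in x, 40 mm wide in y, with flat sides up to 42 mm and a round top to 62 mm. Grip it across the 40 mm width
- block_bore (a point): middle of the block's through bore, 42 mm above the block's underside; 15 mm diameter, 22 mm long, axis along the block's x (both ends alike, either may go on first)
- developer_can: spray can, white with a violet band, 66 mm diameter, 203 mm high, bystander; origin at the centre of its underside, z up
- gear_1: printed gear lying flat, 44 mm diameter, 17 mm high, bystander; origin under its centre
- bracket: printed angle bracket, 30 x 50 x 40 mm, bystander; origin under its centre

How it is judged (in metres and radians):
On the way, in this order (a step that is already met when the one before it is completed fails the run):
1. the peg is swung out to its stop (within 0.05 rad), with the block not yet on it (value of joint swing_peg above 1.52 rad and distance between block_bore and peg_pivot above 0.125 m), for 0.2 s.
2. the block's bore is threaded on the peg (x of block_bore in the frame of peg_pivot between 0.052 and 0.1 m and y of block_bore in the frame of peg_pivot between -0.005 and 0.005 m and z of block_bore in the frame of peg_pivot between -0.013 and 0.011 m).
At the end, for the whole second after the job is handed in: The peg is within 0.07 rad of its stop; the block hangs by its bore on the peg, foot down (within 0.3 rad), its back face against the collar or at most 4 mm from it, at rest and released (value of joint swing_peg above 1.5 rad and x of block_bore in the frame of peg_pivot between 0.052 and 0.06 m and y of block_bore in the frame of peg_pivot between -0.005 and 0.005 m and z of block_bore in the frame of peg_pivot between -0.01 and 0.006 m and angle between bearing_block's own z axis and vertical below 0.3 rad and linear speed of bearing_block below 0.03 m/s); the robot touches nothing.
It fails at once if the robot pressed on the stand or its peg with more than 25 N (contact force between the arm and stand above 25 N).
It fails at once if the fingers pressed on the stand or its peg with more than 25 N (contact force between the fingers and stand above 25 N).
It fails at once if the block was forced against the peg or stand with more than 25 N (contact force between bearing_block and stand above 25 N).
It fails at once if the spray can was tipped or shoved (angle between developer_can's own z axis and vertical above 0.3 rad or distance of developer_can from where it was at the start of the episode above 0.04 m).
It fails at once if the gear or the bracket was shoved away (distance of any of gear_1, bracket from where it was at the start of the episode above 0.04 m).
It also fails if it takes over 72 s, if anything falls off the work surface, if the arm or the gripper's body presses on something with over 40 N, if the wrist force passes 120 N, or if a joint passes its speed limit or range.

ROBOT

A 6-joint arm with a two-finger parallel gripper is mounted at the origin on a cart in front of the work surface, level with it; the furniture and walls round the work are solid. World frame = base frame: x ahead of the robot, y to its left, z up, the work surface at z = 0. Lengths are in mm, angles in degrees, forces in N, time in s.
With the tool pointing down it reaches from about 350 to 850 mm from the base axis. Payload 8.1 kg.
Tool frame: the origin (TCP) lies at the very end of the fingers, on their centre line; the grasp point (between the pads) lies 19 mm behind it; z points along the fingers, y is the line along which they close (so a half turn about z gives the same grasp; the last joint's range is limited). The gripper opens to 85 mm and grips with 20 to 120 N. Pads are 22 mm wide; open, the fingers measure 114 mm over their backs; the gripper's body (76 mm by 85 mm) begins 54 mm behind the grasp point. The pads swing forward as they close: fully open they stand 13 mm farther back than shut.
Start: joints at [-77.716, 7.471, 85.268, -0, 87.261, -4.893], TCP at [177.218, -573.236, 231.292] pointing down, gripper open.
Joint ranges: [-169.43, 169.43], [-51.17, 129.36], [1.28, 143.12], [-76.62, 256.62], [0, 156.53], [-152.29, 152.29]. Speed limits (degrees/s): [136.94, 136.94, 159.86, 180, 180, 180].

INTERFACE

Orientations are given as [roll, pitch, yaw] about the fixed x, y, z axes, in that order (R = Rz(yaw) Ry(pitch) Rx(roll)).
In Python, from bench import sense, eyes, job, models gives the robot as it stands. The module is installed in compiled form; this text tells all that it offers.
- The arm moves only by the tool apply_moves, never from a script. Its argument "rows" is a list of rows, each a list of 6 numbers: the shift along the tool's x, y, z in mm, then the turn, a rotation vector about the tool's x, y, z in rad. In form: [[dx, dy, dz, rx, ry, rz], ...]. A call has exactly 5 rows; each row shifts and turns the commanded pose from where the row before left it, along the tool's axes as they then stand; what a row does not reach is not made up. A row lasts 1/8 s, in which the tool goes at most 62.5 mm and 10.7 degrees, less where a joint would pass 70% of its speed; a pose out of reach is approached as far as the arm can. A call is refused whole if a number of a shift passes 62.5 or a number of a turn 0.188, either way. A call with a gripper value outside its range is refused whole. "fingers" is the finger opening in mm, from 0 to 85.4, set as the call begins (left out, the last holds). The fingers move at their own pace and stop on an object; "grip_force" is the grip in N (left out, the last holds). Time passes only in rows, so rows that do not move let the fingers close, or fill a call up. It gives the time, the measured TCP pose, the force, the opening and the grip force at its end, in the units of the state.
- sense(): the state, without advancing time (a new reading comes with each control period).
- eyes.snapshot(name): name is "scene" or "top" or "wrist"; returns (picture, depth): 400x640x3 uint8, red, green, blue; 400x640 float32, mm along the optical axis (not along the pixel's ray), 0 where there is no reading.
- eyes.get_calibration(name): a dict with "intrinsics" (3x3 intrinsics, pixels), "D" ([k1, k2, p1, p2, k3] as OpenCV has them; the pictures are not rectified), "R" (3x3) and "t" (3): a world point X has camera coordinates R X + t; the wrist camera has in their place "mount" (4x4, takes a point from camera to tool coordinates, whose origin is the TCP and whose axes are the flange's). Camera axes: x right, y down, z forward; pixel columns grow to the right and rows downward; lengths in mm; the calibration is good to about 2 mm. A picture is of the moment at which its call begins: read the wrist's pose just before it. get_calibration takes no time and is no camera call.
- job.hand_in(): hands the job in; it is judged then, once.
Trained networks look in the newest picture that a camera, given by its name, has taken for a name from the list of things; names that differ only in an ending like _2 or _b are one class to them, and where a whole thing is asked for, a point or a joint stands for the part that bears it (a point fixed in the world has none). Each returns a list of dicts, best first, with "confidence" (0 to 1); they miss things now and then, are a little off and sometimes report something else, mostly with a low value. They report only what shows in the picture. A call takes as long as a camera call.
- models.boxes_of(name, camera): "xyz" ([x, y, z] in mm, in world coordinates, good to about 4 mm: the middle of the surface that is visible of it).
- models.cut_out(name, camera): "pixels" (400x640 bool, what is visible of it).
- models.place_of(name, camera): "xyz" ([x, y, z] in mm, in world coordinates, good to about 4 mm: a listed point, or the origin of a listed thing).
The state is a dict: "time": time; "joint_pos": joint angles; "qd": joint speeds; "joint_efforts": joint torques, N m; "tool_pos": TCP position; "tcp_rot": TCP orientation; "ft_force": force on the tool from outside, world axes, zero at the start; "wrist_torque": the same for the moment, N m; "finger_gap": finger opening in mm; "grip_force": force on a finger pad.
Only numpy, scipy, OpenCV 4.12 (cv2) and the standard library are available. Lean on these libraries where they do the work, as an engineer would, in place of code of your own. Each camera call takes 0.05 s, during which the arm holds its last target. There are 200 camera calls.

## Working session

There is one attempt and no reset: what is moved stays moved. The work goes in short steps, Python scripts to look and compute and a tool call to move; the robot and the scene stay as the last step left them, time stands still between calls to the robot, and variables do not carry over. Pictures are saved under pics/ and viewed, at most 10 in all, crops included, and the job is handed in when it is done.

Besides the shell and the picture viewer there is one more tool, called after "Emit:" in YAML: its name, and indented under it one key for each argument. apply_moves: Moves the arm, as the interface text tells. Its arguments: {"type":"object","properties":{"rows":{"type":"array"},"fingers":{"type":"number"},"grip_force":{"type":"number"}},"required":["rows"]}

```bash
mkdir -p pics; ls; cat > h.py <<'E'
import numpy as np, cv2
from bench import sense, eyes, job, models
from scipy.spatial.transform import Rotation as Ro
def save(n,f):
    p,d=eyes.snapshot(n); cv2.imwrite('pics/'+f,p[:,:,::-1]); return p,d
def toolR(s): return Ro.from_euler('xyz',s['tcp_rot'],degrees=True).as_matrix()
def world(n,d,mask,s=None):
    c=eyes.get_calibration(n); v,u=np.nonzero(mask&(d>0)); z=d[v,u]
    q=cv2.undistortPoints(np.stack([u,v],1).astype(float)[:,None],np.array(c['intrinsics']),np.array(c['D']))[:,0]
    P=np.c_[q*z[:,None],z]
    if n=='wrist':
        M=np.array(c['mount']); P=P@M[:3,:3].T+M[:3,3]; return P@toolR(s).T+np.array(s['tool_pos'])
    return (P-np.array(c['t']))@np.array(c['R'])
E
python3 - <<'E'
from h import *
s=sense(); print(s['tcp_rot'],s['tool_pos'],s['ft_force'])
for n in ['scene','top']:
    save(n,n+'0.png')
    for k in ['stand','peg_pivot','peg_end_level','bearing_block','block_bore','developer_can','gear_1','bracket']:
        r=models.place_of(k,n); print(n,k,[(np.round(x['xyz']),round(x['confidence'],2)) for x in r[:2]])
i=np.vstack([cv2.imread('pics/scene0.png')]);
E
```

```text
pics
[-1.79894787e+02 -5.82284157e-03  1.71789866e+01] [ 177.0875047  -572.69694814  230.23948193] [0.71386298 0.18633285 0.72803334]
scene stand []
scene peg_pivot [(array([642., -15., 178.]), 0.43)]
scene peg_end_level [(array([597.,  94., 183.]), 0.72)]
scene bearing_block [(array([ 523., -136.,   -3.]), 0.62)]
scene block_bore [(array([ 522., -140.,   39.]), 0.44)]
scene developer_can [(array([ 630., -409.,    1.]), 0.71)]
scene gear_1 [(array([403., -53.,  -2.]), 0.43)]
scene bracket [(array([ 523., -136.,   40.]), 0.5), (array([391.,  58.,   1.]), 0.43)]
top stand [(array([645., -17.,  -0.]), 0.87), (array([ 523., -136.,    2.]), 0.39)]
top peg_pivot [(array([642., -14., 181.]), 0.77), (array([643., -16.,  -1.]), 0.64)]
top peg_end_level [(array([595.,  96., 179.]), 0.51)]
top bearing_block [(array([ 524., -137.,   -2.]), 0.61)]
top block_bore [(array([ 523., -134.,   41.]), 0.59)]
top developer_can [(array([645., -12., 181.]), 0.63), (array([ 626., -413.,   -0.]), 0.58)]
top gear_1 [(array([400., -50.,  -0.]), 0.45)]
top bracket [(array([397.,  58.,  -2.]), 0.68)]
```

View pics/scene0.png

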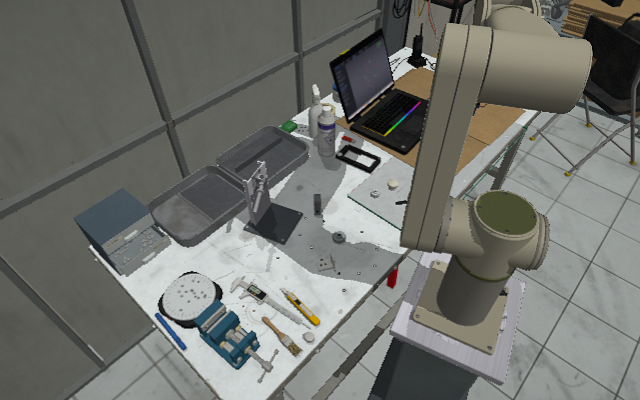

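View pics/top0.png

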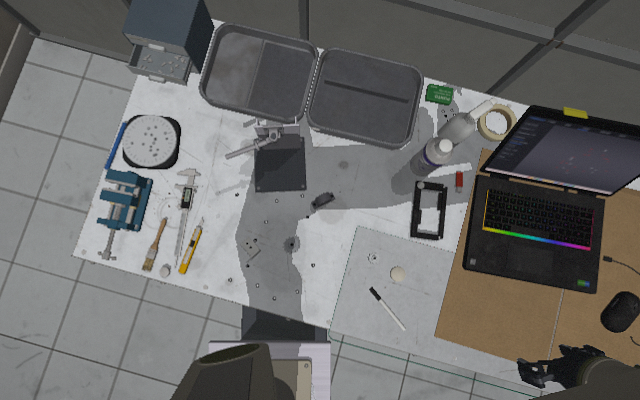

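```bash
python3 - <<'E'
from h import *
for n in ['scene','top']:
    p,d=eyes.snapshot(n)
    P=world(n,d,np.ones(d.shape,bool))
    # block
    b=P[(abs(P[:,0]-523)<50)&(abs(P[:,1]+136)<60)&(P[:,2]>5)]
    for lo,hi in [(6,15),(20,40),(40,66)]:
        q=b[(b[:,2]>lo)&(b[:,2]<hi)]
        if len(q)>20:
            r=cv2.minAreaRect(q[:,:2].astype(np.float32)); print(n,'block',lo,len(q),np.round(q.mean(0)),r)
    # upright & peg
    u=P[(P[:,0]>540)&(P[:,0]<760)&(abs(P[:,1]+10)<140)&(P[:,2]>165)&(P[:,2]<215)]
    print(n,'up',len(u))
    for lo,hi in [(165,176),(176,184),(184,192),(196,202),(202,210)]:
        q=u[(u[:,2]>lo)&(u[:,2]<hi)]
        if len(q)>5: print(lo,len(q),np.round(q.min(0)),np.round(q.max(0)),cv2.minAreaRect(q[:,:2].astype(np.float32)))
    m=models.cut_out('swing_peg',n)
    for x in m[:1]:
        q=world(n,d,x['pixels']); print('peg',x['confidence'],len(q)); 
        for a in range(-40,130,15):
            w=q[(q[:,1]>a)&(q[:,1]<a+15)]
            if len(w)>5: print(a,len(w),np.round(np.median(w,0),1),np.round(np.percentile(w[:,2],[5,95]),1))
    f=P[(P[:,2]>4)&(P[:,2]<12)&(P[:,0]>520)&(P[:,0]<760)&(abs(P[:,1]+10)<110)&~((P[:,1]<-90)&(P[:,0]<560))]
    print('foot',len(f),cv2.minAreaRect(f[:,:2].astype(np.float32)))
E
```

```text
scene block 6 39 [ 523. -105.   10.] ((531.10791015625, -101.85213470458984), (89.34054565429688, 36.72885513305664), 46.10481262207031)
scene block 20 24 [ 515. -116.   31.] ((514.5096435546875, -116.63494873046875), (17.334514617919922, 6.356889247894287), 19.95357322692871)
scene block 40 63 [ 519. -126.   55.] ((519.4583129882812, -126.85263061523438), (16.454633712768555, 32.035362243652344), 27.565601348876953)
scene up 507
165 82 [594. -71. 165.] [683.  98. 176.] ((652.2101440429688, 20.956268310546875), (60.4810791015625, 184.64608764648438), 19.515661239624023)
176 154 [595. -66. 176.] [687. 100. 184.] ((650.4207153320312, 22.583900451660156), (63.937442779541016, 181.1612548828125), 25.149368286132812)
184 88 [598. -64. 184.] [685.  89. 192.] ((652.4290771484375, 18.154922485351562), (60.946754455566406, 172.90185546875), 23.743558883666992)
196 81 [632. -72. 196.] [689.  35. 202.] ((659.6414794921875, -19.03232192993164), (53.18361282348633, 107.06993865966797), 4.235082149505615)
202 56 [636. -63. 202.] [687.  31. 210.] ((660.4653930664062, -17.236557006835938), (47.13383
[... 946 characters left out ...]
65081024169922), (100.34188842773438, 47.47913360595703), 89.59426879882812)
202 154 [635. -69. 202.] [687.  31. 210.] ((659.902099609375, -19.442344665527344), (48.82057189941406, 100.3388671875), 3.62530779838562)
peg 0.56 321
-25 11 [632.5 -14.1 189. ] [178.7 198.4]
-10 38 [633.9  -0.9 188.8] [176.3 197.9]
5 44 [631.6  13.4 184. ] [ 58.5 188.5]
20 50 [624.   26.7 184.9] [101.9 192.7]
35 38 [618.7  43.6 183.6] [ 10.8 186.2]
50 42 [613.5  57.4 182.8] [  8.1 186.6]
65 38 [606.6  72.8 182.3] [  4.  185.9]
80 42 [601.7  86.8 180.8] [  1.5 184. ]
95 12 [623.4  98.8  91. ] [ -1.5 184.6]
foot 2265 ((640.1263427734375, -10.921852111816406), (218.65673828125, 239.51007080078125), 89.54354858398438)
```

```bash
python3 - <<'E'
from h import *
c=eyes.get_calibration('wrist'); print(np.round(c['mount'],3),np.round(c['intrinsics']))
p,d=eyes.snapshot('top'); P=world('top',d,d>-1)
ct=eyes.get_calibration('top'); print('topcam',-np.array(ct['R']).T@ct['t'])
# upright top
q=P[(P[:,2]>200)&(P[:,2]<208)&(P[:,0]>650)&(P[:,0]<700)&(abs(P[:,1]+17)<70)]; 
print(len(q),np.polyfit(q[:,1],q[:,0],1), q[:,:2].min(0),q[:,:2].max(0))
# foot by darkness
v,u=np.nonzero(d>0); g=p[v,u].mean(1)
f=P[(abs(P[:,2]-8)<5)&(g<75)&(P[:,0]>530)&(P[:,0]<650)&(P[:,1]>-105)&(P[:,1]<80)]
print('foot',len(f),cv2.minAreaRect(f[:,:2].astype(np.float32)),f.min(0),f.max(0))
s=sense();R=toolR(s);print(R.T@(np.array([540,40,330])-s['tool_pos']))
E
```

```text
[[-0.00000e+00 -9.54000e-01 -3.01000e-01  7.66660e+01]
 [ 1.00000e+00 -0.00000e+00  1.00000e-03 -3.27000e-01]
 [-1.00000e-03 -3.01000e-01  9.54000e-01 -1.43825e+02]
 [ 0.00000e+00  0.00000e+00  0.00000e+00  1.00000e+00]] [[313.   0. 323.]
 [  0. 313. 202.]
 [  0.   0.   1.]]
topcam [ 377.07494622  -98.14779635 1085.39243313]
138 [-5.62536597e-02  6.64630444e+02] [651.99053996 -68.98010233] [687.84711646  30.70999611]
foot 1771 ((593.4078369140625, -15.351638793945312), (113.34768676757812, 138.00009155273438), 0.44085434079170227) [537.22528083 -84.6623816    3.05131939] [649.9917251   54.05697541  12.9989316 ]
[ 527.71447697 -478.73128012  -98.72433577]
```

Emit:
apply_moves:
  rows:
    - [30,-28,-20,0,0,0]
    - [35,-32,-15,0,0,0]
    - [35,-32,-15,0,0,0]
    - [35,-32,-15,0,0,0]
    - [35,-32,-15,0,0,0]
  fingers: 0

```text
time: 1.78
tool_pos: [294.1, -372.6, 311.9]
tcp_rot: [180.0, -0.0, 17.2]
ft_force: [0.7, 0.6, -0.2]
finger_gap: 0.0
grip_force: 0.0
```

Emit:
apply_moves:
  rows:
    - [35,-32,-10,0,0,0]
    - [36,-32,-10,0,0,0]
    - [36,-32,0,0,0,0]
    - [36,-32,0,0,0,0]
    - [36,-32,0,0,0,0]

```text
time: 2.4
tool_pos: [418.0, -166.8, 331.6]
tcp_rot: [180.0, -0.0, 17.2]
ft_force: [1.0, -0.6, -0.2]
finger_gap: -0.3
grip_force: 0.0
```

Emit:
apply_moves:
  rows:
    - [36,-32,0,0,0,0]
    - [36,-32,0,0,0,0]
    - [36,-32,0,0,0,0]
    - [36,-32,0,0,0,0]
    - [30,-28,0,0,0,0]

```text
time: 3.02
tool_pos: [538.2, 33.9, 331.3]
tcp_rot: [180.0, -0.0, 17.2]
ft_force: [0.3, -0.8, -0.6]
finger_gap: 0.0
grip_force: 0.0
```

```bash
cat >> h.py <<'E'
def pegfit(f,yaw0,piv=(642,-15),r0=50,r1=116):
    s=sense(); p,d=save('wrist',f); P=world('wrist',d,d>0,s)
    e=np.array([np.cos(yaw0),np.sin(yaw0)]); n=np.array([-e[1],e[0]])
    for it in range(3):
        a=(P[:,:2]-piv)@e; b=(P[:,:2]-piv)@n
        m=(a>r0)&(a<r1)&(abs(b)<(20,12,9)[it])&(P[:,2]>155)&(P[:,2]<205)
        k=np.polyfit(a[m],b[m],1); 
        piv=np.array(piv)+n*k[1]; th=np.arctan(k[0]); e,n=e*np.cos(th)+n*np.sin(th),n*np.cos(th)-e*np.sin(th)
    a=(P[:,:2]-piv)@e; b=(P[:,:2]-piv)@n
    print('piv line pt',piv,'yaw',np.degrees(np.arctan2(e[1],e[0])),m.sum())
    for lo in range(0,130,10):
        w=(a>lo)&(a<lo+10)&(abs(b)<9)&(P[:,2]>155)&(P[:,2]<215)
        if w.sum()>5:
            t=w&(abs(b)<2.5); print(lo,w.sum(),'top',np.round(np.median(P[t,2]),1) if t.sum() else '', 'b',np.round(np.percentile(b[w],[3,97]),1))
    w=(abs(b)<6)&(P[:,2]>160)&(P[:,2]<195)&(a>60)&(a<140); print('end',np.percentile(a[w],[98,100]))
    return P
E
python3 - <<'E'
from h import *
s=sense(); print(s['tool_pos'],s['tcp_rot'],s['time'],s['ft_force'])
P=pegfit('w1.png',np.radians(112.7))
q=P[(P[:,2]>201)&(P[:,2]<212)&(abs(P[:,0]-665)<40)&(abs(P[:,1]+17)<80)]
print(len(q),q.min(0),q.max(0),np.polyfit(q[:,1],q[:,0],1))
for k in ['peg_pivot','peg_end_level','block_bore']:
    print(k,[(np.round(x['xyz'],1),round(x['confidence'],2)) for x in models.place_of(k,'wrist')[:2]])
E
```

```text
[538.19370426  33.90664686 331.33603341] [ 1.79996701e+02 -1.78700009e-02  1.72152032e+01] 3.025 [ 0.3273073  -0.84229662 -0.59410802]
piv line pt [642.68738838 -14.71247621] yaw 111.80011780474874 1029
0 365 top 203.6 b [-8.6  8.6]
10 199 top 190.2 b [-5.5  5.6]
20 162 top 186.0 b [-5.6  5.6]
30 161 top 185.8 b [-5.5  5.6]
40 216 top 190.4 b [-8.2  8.4]
50 155 top 184.7 b [-5.7  5.5]
60 158 top 184.1 b [-5.5  5.5]
70 158 top 183.7 b [-5.6  5.6]
80 157 top 183.3 b [-5.6  5.6]
90 158 top 182.9 b [-5.6  5.6]
100 151 top 182.6 b [-5.5  5.6]
110 151 top 182.0 b [-5.5  5.5]
end [118.967051 120.415864]
1534 [634.66253572 -71.17215638 201.01346769] [688.44863943  30.94660568 211.92731507] [-9.49810793e-02  6.62264480e+02]
peg_pivot [(array([645.1, -16.8, 181.5]), 0.77), (array([602.8,  98.2, 182. ]), 0.49)]
peg_end_level [(array([602.8,  97.1, 182.2]), 0.66), (array([ 626. , -408.8,   -5.1]), 0.54)]
block_bore [(array([ 522.5, -135.9,   37.7]), 0.6)]
```

View pics/w1.png

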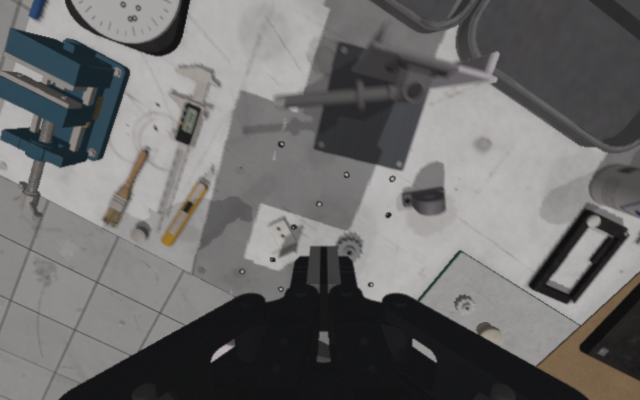

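Emit:
apply_moves:
  rows:
    - [25,-5,10,0,0,0]
    - [26,-5,10,0,0,0]
    - [26,-5,20,0,0,0]
    - [26,-4,20,0,0,0]
    - [0,0,20,0,0,-0.08]

```text
time: 3.85
tool_pos: [631.0, 79.9, 250.3]
tcp_rot: [180.0, 0.0, 21.8]
ft_force: [-0.0, -0.7, 0.7]
finger_gap: -0.1
grip_force: 0.0
```

Emit:
apply_moves:
  rows:
    - [0,0,20,0,0,0]
    - [0,0,20,0,0,0]
    - [0,0,20,0,0,0]
    - [0,0,20,0,0,0]
    - [0,0,11,0,0,0]

```text
time: 4.47
tool_pos: [629.6, 80.7, 158.4]
tcp_rot: [-180.0, 0.1, 21.7]
ft_force: [-0.1, -0.7, -0.5]
finger_gap: -0.0
grip_force: 0.0
```

```bash
python3 - <<'E'
from h import *
s=sense(); print(s['tool_pos'],s['tcp_rot'],s['time'],s['ft_force'],s['joint_pos'])
R=toolR(s); print('pivot in tool',R.T@(np.array([642.7,-14.7,180])-s['tool_pos']))
E
```

```text
[629.55805752  80.69126006 158.42649156] [-1.79966096e+02  9.54214516e-02  2.17477060e+01] 4.475 [-0.11090736 -0.7343341  -0.46972677] [2.67644698e+00 1.52858868e+01 8.40883239e+01 8.76110820e-04
 8.07270512e+01 7.09286273e+01]
pivot in tool [-23.17373356  93.45832528 -21.59025067]
```

Emit:
apply_moves:
  rows:
    - [-1.2,0,0,0,0,0]
    - [-1.2,0,0,0,0,0]
    - [-1.2,0,0,0,0,0]
    - [-1.2,0,0,0,0,0]
    - [-1.2,0,0,0,0,0]

```text
time: 5.1
tool_pos: [624.8, 78.5, 160.6]
tcp_rot: [180.0, -0.0, 21.8]
ft_force: [-0.1, -0.2, -0.4]
finger_gap: 0.1
grip_force: 0.0
```

Emit:
apply_moves:
  rows:
    - [-4.7,-0.8,0,0,0,-0.05]
    - [-4.7,-0.8,0,0,0,-0.05]
    - [-4.7,-0.8,0,0,0,-0.05]
    - [-4.7,-0.8,0,0,0,-0.05]
    - [-4.7,-0.8,0,0,0,-0.05]

```text
time: 5.72
tool_pos: [602.8, 71.5, 160.8]
tcp_rot: [179.9, -0.1, 36.2]
ft_force: [3.6, 1.1, -0.6]
finger_gap: -0.2
grip_force: 1.9
```

Emit:
apply_moves:
  rows:
    - [-4.7,-0.8,0,0,0,-0.05]
    - [-4.7,-0.8,0,0,0,-0.05]
    - [-4.7,-0.8,0,0,0,-0.05]
    - [-4.7,-0.8,0,0,0,-0.05]
    - [-4.7,-0.8,0,0,0,-0.05]

```text
time: 6.35
tool_pos: [582.7, 58.8, 160.8]
tcp_rot: [179.9, -0.1, 50.5]
ft_force: [3.8, 1.3, -0.4]
finger_gap: 0.2
grip_force: 1.9
```

Emit:
apply_moves:
  rows:
    - [-4.7,-0.8,0,0,0,-0.05]
    - [-4.7,-0.8,0,0,0,-0.05]
    - [-4.7,-0.8,0,0,0,-0.05]
    - [-4.7,-0.8,0,0,0,-0.05]
    - [-4.7,-0.8,0,0,0,-0.05]

```text
time: 6.98
tool_pos: [566.4, 41.7, 160.8]
tcp_rot: [179.9, -0.1, 64.8]
ft_force: [4.8, 2.0, -1.2]
finger_gap: -0.1
grip_force: 1.9
```

Emit:
apply_moves:
  rows:
    - [-4.7,-0.8,0,0,0,-0.05]
    - [-4.7,-0.8,0,0,0,-0.05]
    - [-4.7,-0.8,0,0,0,-0.05]
    - [-4.7,-0.8,0,0,0,-0.05]
    - [-4.7,-0.8,0,0,0,-0.05]

```text
time: 7.6
tool_pos: [554.7, 21.1, 160.8]
tcp_rot: [179.9, -0.1, 79.2]
ft_force: [2.9, 3.1, -0.8]
finger_gap: -0.3
grip_force: 1.9
```

```bash
python3 - <<'E'
from h import *
s=sense(); print(s['tool_pos'],s['tcp_rot'],s['time'],s['ft_force'],s['joint_pos'])
R=toolR(s); print('pivot in tool',R.T@(np.array([642.7,-14.7,180])-s['tool_pos']))
pegfit('w2.png',np.radians(s['tcp_rot'][2]+90))
E
```

```text
[554.71117992  21.07765255 160.81738275] [ 1.79888810e+02 -7.96959000e-02  7.91725057e+01] 7.6 [ 2.94535591  3.14242821 -0.82706244] [-3.15840914e+00  2.94037241e+00  9.75252344e+01  6.52551815e-02
  7.94135691e+01  7.65724150e+00]
pivot in tool [-18.58507691  93.1804027  -19.0276944 ]
piv line pt [643.73039859  -6.16268713] yaw 166.24174169613647 363
0 2442 top 186.8 b [-2.1  8.3]
10 855 top 182.3 b [1.8 8.4]
20 494 top 181.0 b [2.4 8.8]
30 336 top 181.3 b [2.6 8.3]
40 509 top 185.8 b [-3.7  5.5]
50 19 top 214.3 b [0.1 1.5]
60 65 top 213.7 b [0.2 4.7]
70 15 top  b [3.7 5.1]
80 56 top 211.4 b [-2.6  2.8]
90 657 top 209.0 b [-8.5  5.4]
110 105 top  b [4.9 7.1]
120 52 top  b [3.3 4.9]
end [118.03001571 118.70918756]
```

Emit:
apply_moves:
  rows:
    - [-3.3,-0.6,0,0,0,-0.035]
    - [-3.3,-0.6,0,0,0,-0.035]
    - [-3.3,-0.6,0,0,0,-0.035]
    - [-3.3,-0.6,0,0,0,-0.035]
    - [-2.8,-0.5,0,0,0,-0.03]

```text
time: 8.28
tool_pos: [549.6, 5.5, 160.7]
tcp_rot: [179.9, -0.0, 88.8]
ft_force: [2.6, 2.9, -0.2]
finger_gap: 0.1
grip_force: 1.8
```

Emit:
apply_moves:
  rows:
    - [-0.5,0,0,0,0,-0.005]
    - [-0.5,0,0,0,0,-0.005]
    - [-0.5,0,0,0,0,-0.005]
    - [-0.5,0,0,0,0,-0.005]
    - [-0.5,0,0,0,0,-0.005]

```text
time: 8.9
tool_pos: [549.0, 2.6, 160.3]
tcp_rot: [-180.0, -0.0, 90.2]
ft_force: [1.9, 3.1, 1.6]
finger_gap: 0.1
grip_force: 1.8
```

Emit:
apply_moves:
  rows:
    - [-0.4,0,0,0,0,-0.004]
    - [-0.4,0,0,0,0,-0.004]
    - [-0.4,0,0,0,0,-0.004]
    - [-0.4,0,0,0,0,-0.004]
    - [-0.4,0,0,0,0,-0.004]

```text
time: 9.52
tool_pos: [548.8, 0.6, 160.1]
tcp_rot: [-180.0, -0.0, 91.4]
ft_force: [-0.5, 4.1, 2.1]
finger_gap: -0.1
grip_force: 1.9
```

Emit:
apply_moves:
  rows:
    - [-0.3,0,0,0,0,-0.003]
    - [-0.3,0,0,0,0,-0.003]
    - [-0.3,0,0,0,0,-0.003]
    - [-0.2,0,0,0,0,-0.002]
    - [0,0,0,0,0,0]

```text
time: 10.15
tool_pos: [549.0, -0.5, 160.1]
tcp_rot: [-180.0, -0.0, 92.0]
ft_force: [-2.3, 3.0, 1.1]
finger_gap: 0.1
grip_force: 1.9
```

Emit:
apply_moves:
  rows:
    - [-0.3,0,0,0,0,-0.003]
    - [-0.3,0,0,0,0,-0.003]
    - [-0.2,0,0,0,0,-0.002]
    - [-0.2,0,0,0,0,-0.002]
    - [0,0,0,0,0,0]

```text
time: 10.78
tool_pos: [549.1, -1.5, 160.2]
tcp_rot: [-180.0, -0.0, 92.6]
ft_force: [-2.6, 3.4, 0.7]
finger_gap: -0.1
grip_force: 1.9
```

Emit:
apply_moves:
  rows:
    - [-0.3,0,0,0,0,0]
    - [-0.3,0,0,0,0,0]
    - [-0.2,0,0,0,0,0]
    - [0,0,0,0,0,0]
    - [0,0,0,0,0,0]

```text
time: 11.4
tool_pos: [549.2, -2.3, 160.3]
tcp_rot: [-180.0, 0.0, 92.6]
ft_force: [-3.1, 3.3, 0.9]
finger_gap: 0.1
grip_force: 1.9
```

Emit:
apply_moves:
  rows:
    - [-0.3,0,0,0,0,-0.003]
    - [-0.3,0,0,0,0,-0.003]
    - [-0.2,0,0,0,0,-0.002]
    - [-0.2,0,0,0,0,-0.002]
    - [0,0,0,0,0,0]

```text
time: 12.02
tool_pos: [549.3, -3.4, 160.2]
tcp_rot: [-180.0, 0.0, 93.2]
ft_force: [-3.2, 3.9, 0.1]
finger_gap: 0.1
grip_force: 1.9
```

Emit:
apply_moves:
  rows:
    - [-0.3,0,0,0,0,-0.003]
    - [-0.3,0,0,0,0,-0.003]
    - [-0.2,0,0,0,0,-0.002]
    - [0,0,0,0,0,0]
    - [0,0,0,0,0,0]

```text
time: 12.65
tool_pos: [549.3, -4.0, 160.2]
tcp_rot: [-180.0, -0.0, 93.6]
ft_force: [-3.1, 4.7, -0.7]
finger_gap: 0.2
grip_force: 2.4
```

Emit:
apply_moves:
  rows:
    - [-0.3,0,0,0,0,0]
    - [-0.2,0,0,0,0,0]
    - [0,0,0,0,0,0]
    - [0,0,0,0,0,0]
    - [0,0,0,0,0,0]

```text
time: 13.28
tool_pos: [549.3, -4.3, 160.2]
tcp_rot: [-180.0, -0.0, 93.6]
ft_force: [-3.5, 5.7, 0.9]
finger_gap: -0.3
grip_force: 2.8
```

Emit:
apply_moves:
  rows:
    - [-0.3,0,0,0,0,0]
    - [-0.2,0,0,0,0,0]
    - [0,0,0,0,0,0]
    - [0,0,0,0,0,0]
    - [0,0,0,0,0,0]

```text
time: 13.9
tool_pos: [549.2, -4.6, 160.2]
tcp_rot: [-180.0, -0.1, 93.6]
ft_force: [-3.9, 6.4, 0.2]
finger_gap: 0.0
grip_force: 3.2
```

Emit:
apply_moves:
  rows:
    - [2,0,0,0,0,0]
    - [12,0,0,0,0,0]
    - [15,0,0,0,0,0]
    - [15,0,-15,0,0,0]
    - [10,0,-30,0,0,0]

```text
time: 14.52
tool_pos: [545.1, 50.3, 205.4]
tcp_rot: [-179.9, -0.0, 93.7]
ft_force: [-0.1, -0.4, -0.1]
finger_gap: 0.5
grip_force: 0.0
```

Emit:
apply_moves:
  rows:
    - [-20,0,-30,0,0,0]
    - [-30,0,-30,0,0,0]
    - [-30,0,-30,0,0,0]
    - [-30,0,-20,0,0,0]
    - [0,0,0,0,0,0]

```text
time: 15.15
tool_pos: [554.1, -62.1, 318.8]
tcp_rot: [179.7, 0.1, 93.5]
ft_force: [0.0, 0.2, -0.1]
finger_gap: 0.4
grip_force: 0.0
```

```bash
python3 - <<'E'
from h import *
s=sense(); print(s['tool_pos'],s['tcp_rot'],s['time'])
P=pegfit('w3.png',np.radians(183.5))
q=P[(P[:,2]>30)&(P[:,2]<70)&(abs(P[:,0]-523)<45)&(abs(P[:,1]+136)<45)]
t=q[q[:,2]>50]; print('block',len(t),q[:,2].max(), cv2.minAreaRect(t[:,:2].astype(np.float32)),t.mean(0))
E
```

```text
[554.1112587  -62.14462297 318.81412267] [1.79712011e+02 1.05723821e-01 9.35001933e+01] 15.15
piv line pt [641.88450653 -13.11024739] yaw -176.2290971626804 1037
0 391 top 201.0 b [-8.3  7.8]
10 191 top 189.9 b [-5.2  5.9]
20 160 top 185.8 b [-5.2  6. ]
30 142 top 185.5 b [-5.2  5.9]
40 230 top 186.0 b [-8.5  8.1]
50 160 top 184.7 b [-5.2  6. ]
60 154 top 184.1 b [-5.3  6.1]
70 165 top 183.7 b [-5.3  6. ]
80 156 top 183.4 b [-5.3  6.1]
90 153 top 183.1 b [-5.3  6.1]
100 154 top 182.4 b [-5.3  6.2]
110 144 top 181.9 b [-5.3  6.2]
end [118.05830332 119.38241756]
block 419 64.97795974869186 ((523.5015258789062, -134.09275817871094), (21.908323287963867, 37.14429473876953), 26.763439178466797) [ 523.1120081  -131.68780884   59.1565776 ]
```

View pics/w3.png

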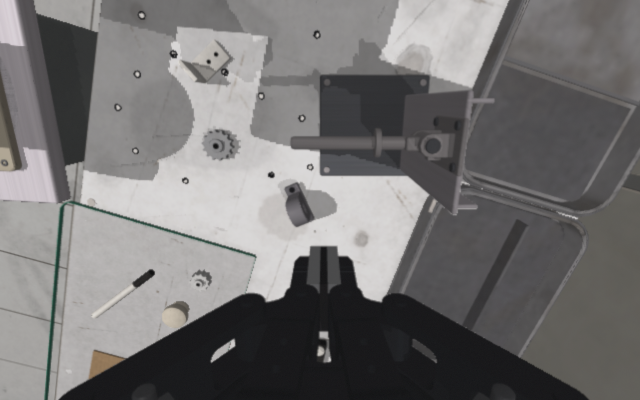

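Emit:
apply_moves:
  rows:
    - [0,0,0,0,0,0.18]
    - [0,0,0,0,0,0.18]
    - [0,0,0,0,0,0.18]
    - [0,0,0,0,0,0.18]
    - [0,0,0,0,0,0.18]
  fingers: 70

```text
time: 15.82
tool_pos: [552.5, -59.2, 314.4]
tcp_rot: [-179.9, 0.0, 41.8]
ft_force: [-0.1, -0.1, 0.8]
finger_gap: 69.8
grip_force: 0.0
```

Emit:
apply_moves:
  rows:
    - [0,0,0,0,0,0.18]
    - [0,0,0,0,0,0.088]
    - [-20,17,30,0,0,0]
    - [-20,17,30,0,0,0]
    - [-20.5,17,30,0,0,0]

```text
time: 16.45
tool_pos: [521.2, -132.5, 223.6]
tcp_rot: [-179.9, 0.0, 26.8]
ft_force: [0.4, 0.5, -0.4]
finger_gap: 69.9
grip_force: 0.0
```

Emit:
apply_moves:
  rows:
    - [0,0,30,0,0,0]
    - [0,0,30,0,0,0]
    - [0,0,20,0,0,0]
    - [0,0,20,0,0,0]
    - [0,0,0,0,0,0]

```text
time: 17.08
tool_pos: [520.5, -132.4, 123.4]
tcp_rot: [-179.8, 0.1, 26.7]
ft_force: [-1.4, -0.1, -0.4]
finger_gap: 70.0
grip_force: 0.0
```

```bash
python3 - <<'E'
from h import *
s=sense(); print(s['tool_pos'],s['tcp_rot'],s['time'])
p,d=save('wrist','w4.png'); P=world('wrist',d,d>0,s)
q=P[(abs(P[:,0]-523)<45)&(abs(P[:,1]+136)<45)]
for lo,hi in [(9,15),(20,40),(46,66)]:
    t=q[(q[:,2]>lo)&(q[:,2]<hi)]
    if len(t)>10: print(lo,len(t),cv2.minAreaRect(t[:,:2].astype(np.float32)),t.mean(0))
t=(q-s['tool_pos'])@toolR(s); t=t[(q[:,2]>46)&(q[:,2]<66)]; print('tool frame x',np.percentile(t[:,0],[2,98]),'y',np.percentile(t[:,1],[2,98]))
E
```

```text
[ 520.53601873 -132.428711    123.40082858] [-1.79836276e+02  1.44604635e-01  2.67374503e+01] 17.075
9 703 ((523.6741943359375, -134.7716827392578), (21.817611694335938, 63.58185577392578), 26.851804733276367) [ 526.08074102 -133.24850058   12.94955566]
20 392 ((530.8475341796875, -131.01370239257812), (5.644678592681885, 39.28007507324219), 27.62337875366211) [ 531.93618702 -130.43631018   32.08503641]
46 1659 ((523.4085083007812, -134.608154296875), (22.157398223876953, 38.576934814453125), 27.2037296295166) [ 524.81251377 -133.93186413   58.65295352]
tool frame x [-8.40290384 12.4769099 ] y [-14.28044461  21.54333067]
```

View pics/w4.png

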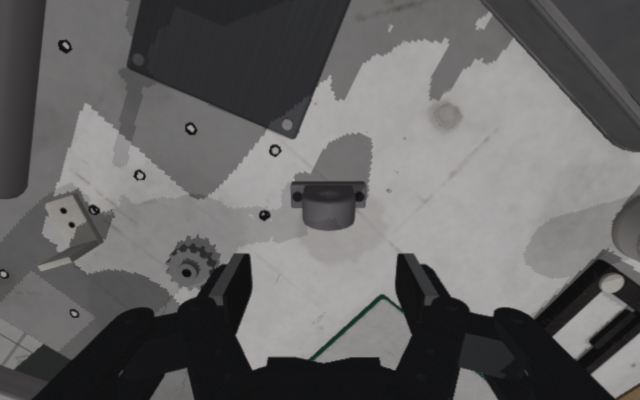

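Emit:
apply_moves:
  rows:
    - [1.7,3.5,20,0,0,0]
    - [0,0,25,0,0,0]
    - [0,0,25,0,0,0]
    - [0,0,20,0,0,0]
    - [0,0,10,0,0,0]

```text
time: 17.75
tool_pos: [524.3, -135.9, 23.7]
tcp_rot: [-179.9, 0.1, 26.7]
ft_force: [0.6, 0.3, 0.5]
finger_gap: 70.1
grip_force: 0.0
```

Emit:
apply_moves:
  rows:
    - [0,0,5,0,0,0]
    - [0,0,3,0,0,0]
    - [0,0,0,0,0,0]
    - [0,0,0,0,0,0]
    - [0,0,0,0,0,0]

```text
time: 18.38
tool_pos: [525.2, -136.2, 17.8]
tcp_rot: [180.0, -0.0, 26.7]
ft_force: [-0.2, 0.0, 0.7]
finger_gap: 70.3
grip_force: 0.0
```

Emit:
apply_moves:
  rows:
    - [0,0,0,0,0,0]
    - [0,0,0,0,0,0]
    - [0,0,0,0,0,0]
    - [0,0,0,0,0,0]
    - [0,0,0,0,0,0]
  fingers: 30
  grip_force: 30

```text
time: 19.0
tool_pos: [525.1, -136.2, 17.5]
tcp_rot: [180.0, -0.0, 26.7]
ft_force: [0.1, -0.5, 2.6]
finger_gap: 39.2
grip_force: 31.5
```

Emit:
apply_moves:
  rows:
    - [0,0,-8,0,0,0]
    - [0,0,-25,0,0,0]
    - [0,0,-35,0,0,0]
    - [0,0,-35,0,0,0]
    - [0,0,-30,0,0,0]

```text
time: 19.62
tool_pos: [524.8, -136.1, 151.8]
tcp_rot: [180.0, -0.0, 26.7]
ft_force: [0.0, -0.1, -0.7]
finger_gap: 39.4
grip_force: 31.0
```

Emit:
apply_moves:
  rows:
    - [0,0,0,0,0,0.133]
    - [0,0,0,0,0,0.133]
    - [0,0,0,0,0,0.134]
    - [0,0,0,0,0.0425,0]
    - [0,0,0,0,0,0]

```text
time: 20.25
tool_pos: [524.2, -136.1, 150.3]
tcp_rot: [-180.0, -2.4, 3.8]
ft_force: [0.4, -0.6, -1.5]
finger_gap: 39.6
grip_force: 31.0
```

```bash
python3 - <<'E'
from h import *
s=sense(); R=toolR(s); print(s['tool_pos'],s['tcp_rot'],s['time'],s['finger_gap'],s['ft_force'])
e=np.array([-.9978,-.0658]); r=150
bore=np.r_[np.array([641.9,-13.3])+e*r,180.2-.0425*r]
print(bore, R.T@(bore-s['tool_pos'])-np.array([-.7,0,-24.5]))
E
```

```text
[ 524.18952681 -136.07081117  150.2637607 ] [-179.99063151   -2.40109453    3.75944425] 20.25 39.574542948167746 [ 0.35732255 -0.63475408 -1.49185858]
[492.23  -23.17  173.825] [-2.27795260e+01 -1.14757388e+02 -4.77127999e-02]
```

Emit:
apply_moves:
  rows:
    - [-20,-10,0,0,0,0]
    - [-15,-25,0,0,0,0]
    - [0,-30,0,0,0,0]
    - [0,-30,0,0,0,0]
    - [0,-19.8,0,0,0,0]

```text
time: 20.88
tool_pos: [482.1, -22.7, 149.0]
tcp_rot: [-180.0, -2.4, 3.8]
ft_force: [1.1, 0.1, -1.4]
finger_gap: 39.5
grip_force: 31.0
```

Emit:
apply_moves:
  rows:
    - [0,0,0,0,0,0]
    - [0,0,0,0,0,0]
    - [0,0,0,0,0,0]
    - [0,0,0,0,0,0]
    - [0,0,0,0,0,0]

```text
time: 21.5
tool_pos: [482.4, -24.2, 148.8]
tcp_rot: [180.0, -2.4, 3.7]
ft_force: [0.4, 0.5, -2.0]
finger_gap: 39.1
grip_force: 31.0
```

```bash
cat > rel.py <<'E'
from h import *
import sys
s=sense(); print(s['tool_pos'],s['tcp_rot'],s['time'],s['ft_force'])
p,d=save('wrist',sys.argv[1]); P=world('wrist',d,d>0,s); T=(P-s['tool_pos'])@toolR(s)
x,y,z=T.T
# block head top in tool frame: expect z top=-24.5-20
b=(abs(x)<14)&(abs(y)<19)&(z>-60)&(z<-10)
print('blk n',b.sum(),'x',np.percentile(x[b],[2,98]),'ztop',np.percentile(z[b],[1,5]))
a=b&(z<-30); 
if a.sum()>30:
    # circle fit of the round top in y,z
    A=np.c_[2*y[a],2*z[a],np.ones(a.sum())]; c=np.linalg.lstsq(A,y[a]**2+z[a]**2,rcond=None)[0]; print('circle c',c[:2],'R',np.sqrt(c[2]+c[0]**2+c[1]**2))
m=(abs(y)<14)&(z>-45)&(z<-5)&(x>18)&(x<125)
for lo in range(20,120,10):
    w=m&(x>lo)&(x<lo+10)
    if w.sum()>20:
        yc=np.mean(np.percentile(y[w],[2,98])); t=w&(abs(y-yc)<2); print(lo,w.sum(),'yc',round(yc,2),np.round(np.percentile(y[w],[2,98]),1),'top',round(np.median(z[t]),2),'ctr',round(np.median(z[t])+5.8,2))
w=m&(abs(y)<7); print('end x',np.percentile(x[w],[0,2]) if w.sum() else None)
E
python3 rel.py w5.png
```

```text
[482.42156436 -24.22007871 148.78847687] [179.99961245  -2.43072723   3.73563644] 21.5 [ 0.38573777  0.48297671 -1.96923162]
blk n 7411 x [-10.13351421  10.15883939] ztop [-46.10456447 -45.44276038]
circle c [ 1.49341519e-02 -3.20161284e+01] R 14.105065542270005
40 638 yc 0.19 [-5.5  5.9] top -31.27 ctr -25.47
50 833 yc 0.2 [-5.4  5.8] top -31.55 ctr -25.75
60 939 yc 0.17 [-5.7  6. ] top -31.45 ctr -25.65
70 986 yc 0.18 [-5.5  5.9] top -31.55 ctr -25.75
80 1080 yc 0.23 [-5.4  5.9] top -31.52 ctr -25.72
90 1175 yc 0.16 [-5.6  5.9] top -31.46 ctr -25.66
100 1001 yc 0.28 [-5.5  6. ] top -31.49 ctr -25.69
end x [41.12244389 43.61882653]
```

View pics/w5.png

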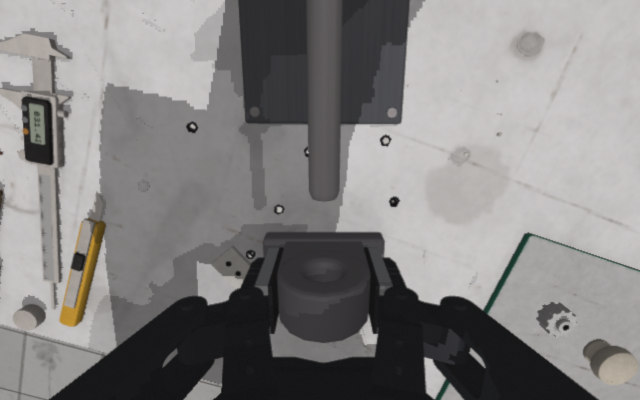

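Emit:
apply_moves:
  rows:
    - [5,0.2,0,0,0,0]
    - [5,0,0,0,0,0]
    - [5,0,0,0,0,0]
    - [5,0,0,0,0,0]
    - [5,0,0,0,0,0]

```text
time: 22.18
tool_pos: [507.7, -22.3, 149.8]
tcp_rot: [-180.0, -2.4, 3.8]
ft_force: [-1.1, 0.1, -0.7]
finger_gap: 39.5
grip_force: 31.0
```

Emit:
apply_moves:
  rows:
    - [2,0,0,0,0,0]
    - [2,0,0,0,0,0]
    - [2,0,0,0,0,0]
    - [2,0,0,0,0,0]
    - [2,0,0,0,0,0]

```text
time: 22.8
tool_pos: [517.4, -21.8, 150.3]
tcp_rot: [180.0, -2.4, 3.8]
ft_force: [-0.1, -0.1, -0.9]
finger_gap: 39.2
grip_force: 31.0
```

```bash
python3 rel.py w6.png
```

```text
[517.39513656 -21.7836843  150.28941863] [179.99762508  -2.43119535   3.76853746] 22.8 [-0.12069587 -0.09453136 -0.86836006]
blk n 7034 x [-10.22208669  11.79799917] ztop [-46.11587869 -45.45391143]
circle c [-3.22609085e-03 -3.42741227e+01] R 12.49813823306519
20 682 yc 0.24 [-5.4  5.9] top -31.46 ctr -25.66
30 715 yc 0.42 [-5.3  6.2] top -31.42 ctr -25.62
40 782 yc 0.37 [-5.2  6. ] top -31.4 ctr -25.6
50 862 yc 0.41 [-5.4  6.2] top -31.35 ctr -25.55
60 904 yc 0.36 [-5.3  6. ] top -31.35 ctr -25.55
70 1001 yc 0.51 [-5.2  6.2] top -31.38 ctr -25.58
80 1734 yc 0.36 [-11.   11.7] top -37.18 ctr -31.38
90 1183 yc 0.51 [-5.2  6.2] top -31.5 ctr -25.7
100 994 yc 0.34 [-5.4  6.1] top -31.63 ctr -25.83
end x [18.04201966 20.64236481]
```

Emit:
apply_moves:
  rows:
    - [3,0.3,0,0,0,0]
    - [3,0,0,0,0,0]
    - [3,0,0,0,0,0]
    - [3,0,0,0,0,0]
    - [3,0,0,0,0,0]

```text
time: 23.48
tool_pos: [532.5, -21.1, 150.9]
tcp_rot: [180.0, -2.4, 3.8]
ft_force: [-0.2, 0.2, -1.3]
finger_gap: 39.5
grip_force: 31.0
```

Emit:
apply_moves:
  rows:
    - [4,0,0,0,0,0]
    - [4,0,0,0,0,0]
    - [4,0,0,0,0,0]
    - [4,0,0,0,0,0]
    - [4,0,0,0,0,0]

```text
time: 24.1
tool_pos: [552.5, -19.7, 151.8]
tcp_rot: [-180.0, -2.4, 3.8]
ft_force: [0.4, -0.4, -0.8]
finger_gap: 39.6
grip_force: 31.0
```

Emit:
apply_moves:
  rows:
    - [4,0,0,0,0,0]
    - [4,0,0,0,0,0]
    - [4,0,0,0,0,0]
    - [4,0,0,0,0,0]
    - [4,0,0,0,0,0]

```text
time: 24.72
tool_pos: [572.5, -18.4, 152.6]
tcp_rot: [-180.0, -2.4, 3.8]
ft_force: [0.7, -0.8, -2.0]
finger_gap: 39.9
grip_force: 31.0
```

```bash
python3 rel.py w7.png; python3 - <<'E'
from h import *
s=sense(); p,d=eyes.snapshot('wrist'); P=world('wrist',d,d>0,s); T=(P-s['tool_pos'])@toolR(s); x,y,z=T.T
c=(z<-33.5)&(z>-42)&(abs(y)<8)&(x>12)&(x<50); print('collar x',np.percentile(x[c],[1,10,50,99]) if c.sum() else None,c.sum())
E
```

```text
[572.45947115 -18.44213578 152.64644057] [-179.99908409   -2.43720085    3.767226  ] 24.725 [ 0.72829355 -0.81273181 -1.99505938]
blk n 7030 x [-10.15138424  11.82199824] ztop [-46.0681318  -45.45979867]
circle c [ 3.24133916e-02 -3.40539798e+01] R 12.567046711272765
20 739 yc 0.09 [-11.4  11.6] top -37.67 ctr -31.87
30 1488 yc 0.18 [-11.   11.4] top -31.71 ctr -25.91
40 789 yc 0.2 [-5.6  6. ] top -31.49 ctr -25.69
50 816 yc 0.17 [-5.4  5.8] top -34.93 ctr -29.13
60 590 yc 0.24 [-8.4  8.9] top -44.24 ctr -38.44
70 1186 yc 2.1 [-9.5 13.7] top -44.16 ctr -38.36
80 2624 yc 0.25 [-13.   13.5] top -44.01 ctr -38.21
end x [18.00145377 19.85062522]
collar x [25.69078871 26.46779118 29.0096539  31.00207691] 657
```

Emit:
apply_moves:
  rows:
    - [3,0,0,0,0,0]
    - [3,0,0,0,0,0]
    - [3,0,0,0,0,0]
    - [2,0,0,0,0,0]
    - [1,0,0,0,0,0]

```text
time: 25.45
tool_pos: [584.3, -17.6, 153.2]
tcp_rot: [-180.0, -2.4, 3.8]
ft_force: [0.3, -0.4, -0.9]
finger_gap: 39.3
grip_force: 31.0
```

Emit:
apply_moves:
  rows:
    - [0.4,0,0,0,0,0]
    - [0.4,0,0,0,0,0]
    - [0.3,0,0,0,0,0]
    - [0.3,0,0,0,0,0]
    - [0,0,0,0,0,0]

```text
time: 26.08
tool_pos: [585.5, -17.6, 153.2]
tcp_rot: [180.0, -2.4, 3.8]
ft_force: [0.2, -0.5, -1.1]
finger_gap: 39.3
grip_force: 31.0
```

Emit:
apply_moves:
  rows:
    - [0.3,0,0,0,0,0]
    - [0.3,0,0,0,0,0]
    - [0.2,0,0,0,0,0]
    - [0,0,0,0,0,0]
    - [0,0,0,0,0,0]

```text
time: 26.7
tool_pos: [586.3, -17.5, 153.2]
tcp_rot: [-180.0, -2.4, 3.8]
ft_force: [-0.0, -1.3, -1.5]
finger_gap: 39.7
grip_force: 31.0
```

Emit:
apply_moves:
  rows:
    - [0.3,0,0,0,0,0]
    - [0.3,0,0,0,0,0]
    - [0.2,0,0,0,0,0]
    - [0,0,0,0,0,0]
    - [0,0,0,0,0,0]

```text
time: 27.32
tool_pos: [587.1, -17.5, 153.2]
tcp_rot: [-180.0, -2.4, 3.8]
ft_force: [0.2, 0.2, -0.9]
finger_gap: 39.1
grip_force: 31.0
```

Emit:
apply_moves:
  rows:
    - [0.2,0,0,0,0,0]
    - [0.2,0,0,0,0,0]
    - [0.1,0,0,0,0,0]
    - [0,0,0,0,0,0]
    - [0,0,0,0,0,0]

```text
time: 27.95
tool_pos: [587.6, -17.5, 153.3]
tcp_rot: [180.0, -2.4, 3.8]
ft_force: [1.0, -0.2, -0.8]
finger_gap: 39.4
grip_force: 31.0
```

Emit:
apply_moves:
  rows:
    - [0.2,0,0,0,0,0]
    - [0.2,0,0,0,0,0]
    - [0.2,0,0,0,0,0]
    - [0,0,0,0,0,0]
    - [0,0,0,0,0,0]

```text
time: 28.58
tool_pos: [588.2, -17.4, 153.3]
tcp_rot: [-180.0, -2.4, 3.8]
ft_force: [-0.2, 0.8, -1.0]
finger_gap: 39.3
grip_force: 31.0
```

```bash
python3 - <<'E'
from h import *
s=sense(); p,d=eyes.snapshot('wrist'); P=world('wrist',d,d>0,s); T=(P-s['tool_pos'])@toolR(s); x,y,z=T.T
c=(z<-33.5)&(z>-42)&(abs(y)<8)&(x>5)&(x<50); print('collar+block x',np.histogram(x[c],bins=np.arange(5,24,1)),c.sum(),s['ft_force'])
print([(np.round(q['xyz'],1),q['confidence']) for q in models.place_of('peg_pivot','wrist')[:1]])
E
```

```text
collar+block x (array([  0,   0,   0,  14, 286, 114,  92,  90,  96, 178, 120,   0,   0,
         0,   0,   0,   0,   0]), array([ 5,  6,  7,  8,  9, 10, 11, 12, 13, 14, 15, 16, 17, 18, 19, 20, 21,
       22, 23])) 1529 [-0.23572071  0.75078895 -1.04708882]
[]
```

Emit:
apply_moves:
  rows:
    - [0.2,0,0,0,0,0]
    - [0.2,0,0,0,0,0]
    - [0.1,0,0,0,0,0]
    - [0,0,0,0,0,0]
    - [0,0,0,0,0,0]

```text
time: 29.3
tool_pos: [588.6, -17.3, 153.3]
tcp_rot: [-180.0, -2.4, 3.8]
ft_force: [-1.8, -0.7, -0.2]
finger_gap: 39.7
grip_force: 31.0
```

Emit:
apply_moves:
  rows:
    - [0.2,0,0,0,0,0]
    - [0.2,0,0,0,0,0]
    - [0,0,0,0,0,0]
    - [0,0,0,0,0,0]
    - [0,0,0,0,0,0]

```text
time: 29.92
tool_pos: [588.7, -17.4, 153.2]
tcp_rot: [-180.0, -2.4, 3.8]
ft_force: [-5.1, 0.0, 0.9]
finger_gap: 38.9
grip_force: 31.2
```

Emit:
apply_moves:
  rows:
    - [-0.3,0,0.3,0,0,0]
    - [0,0,0.3,0,0,0]
    - [0,0,0.3,0,0,0]
    - [0,0,0.2,0,0,0]
    - [0,0,0,0,0,0]

```text
time: 30.55
tool_pos: [588.7, -17.3, 152.5]
tcp_rot: [180.0, -2.4, 3.8]
ft_force: [-5.7, 0.2, 2.4]
finger_gap: 39.4
grip_force: 31.5
```

Emit:
apply_moves:
  rows:
    - [0,0,0,0,0,0]
    - [0,0,0,0,0,0]
    - [0,0,0,0,0,0]
    - [0,0,0,0,0,0]
    - [0,0,0,0,0,0]
  fingers: 60

```text
time: 31.18
tool_pos: [588.9, -17.3, 152.2]
tcp_rot: [-180.0, -2.4, 3.8]
ft_force: [0.1, 0.4, 0.4]
finger_gap: 60.1
grip_force: 0.0
```

```bash
python3 - <<'E'
from h import *
s=sense(); print(s['tool_pos'],s['finger_gap'],s['ft_force']); p,d=save('wrist','w8.png'); P=world('wrist',d,d>0,s); T=(P-s['tool_pos'])@toolR(s); x,y,z=T.T
c=(z<-33.5)&(z>-42)&(abs(y)<8)&(x>5)&(x<50); print(np.histogram(x[c],bins=np.arange(5,24,1))[0])
b=(abs(x)<9)&(abs(y)<22)&(z<-10)&(z>-60); print('ztop',np.percentile(z[b],[1,5]),'y',np.percentile(y[b],[1,99]))
E
```

```text
[588.93157597 -17.32223129 152.24111556] 60.10600659640442 [0.09181499 0.35491092 0.37603629]
[  0   0   0  51 223  93  97  89 134 264   8   2   3   0   1   3   1   2]
ztop [-46.42327058 -45.92150727] y [-18.97861624  19.08877388]
```

View pics/w8.png

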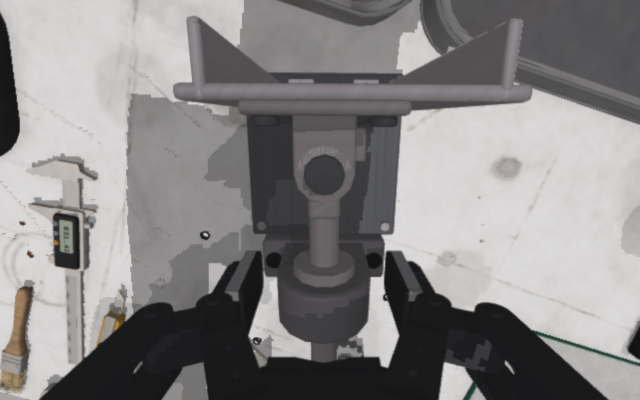

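Emit:
apply_moves:
  rows:
    - [0,0,-4,0,0,0]
    - [0,0,-10,0,0,0]
    - [0,0,-15,0,0,0]
    - [0,0,-20,0,0,0]
    - [0,0,-25,0,0,0]

```text
time: 31.85
tool_pos: [585.7, -17.6, 228.0]
tcp_rot: [180.0, -2.5, 3.8]
ft_force: [0.8, -0.1, -0.2]
finger_gap: 60.1
grip_force: 0.0
```

Emit:
apply_moves:
  rows:
    - [0,0,-25,0,0,0]
    - [0,0,-25,0,0,0]
    - [0,0,-25,0,0,0]
    - [0,0,0,0,0,0]
    - [0,0,0,0,0,0]

```text
time: 32.48
tool_pos: [582.5, -17.8, 301.1]
tcp_rot: [180.0, -2.4, 3.8]
ft_force: [-0.5, -0.1, 0.7]
finger_gap: 60.0
grip_force: 0.0
```

```bash
python3 - <<'E'
from h import *
s=sense(); print(s['tool_pos'],s['ft_force']); p,d=save('wrist','w9.png'); P=world('wrist',d,d>0,s)
piv=np.array([641.9,-13.3]); e=np.array([-.9978,-.0658]); n=np.array([.0658,-.9978])
a=(P[:,:2]-piv)@e; b=(P[:,:2]-piv)@n
h=(P[:,2]>188)&(P[:,2]<205)&(a>40)&(a<80)&(abs(b)<25); print('block',h.sum(),'r',np.percentile(a[h],[2,98]),'b',np.percentile(b[h],[2,98]),'top',np.percentile(P[h,2],98))
f=(P[:,2]>130)&(P[:,2]<160)&(a>35)&(a<80)&(abs(b)<40); print('foot',f.sum(),np.percentile(a[f],[2,98]),np.percentile(b[f],[2,98]))
w=(P[:,2]>160)&(P[:,2]<195)&(a>75)&(a<118)&(abs(b)<12); print('peg b vs a',np.polyfit(a[w],b[w],1))
E
```

```text
[582.46630015 -17.75467723 301.09057171] [-0.48354607 -0.09588825  0.72949943]
block 1160 r [40.47344382 66.03975721] b [-15.0001918   16.57510317] top 198.51737858513124
foot 576 [43.21211067 64.33082708] [-30.19894427  32.14762752]
peg b vs a [-0.00647567  1.75532713]
```

View pics/w9.png

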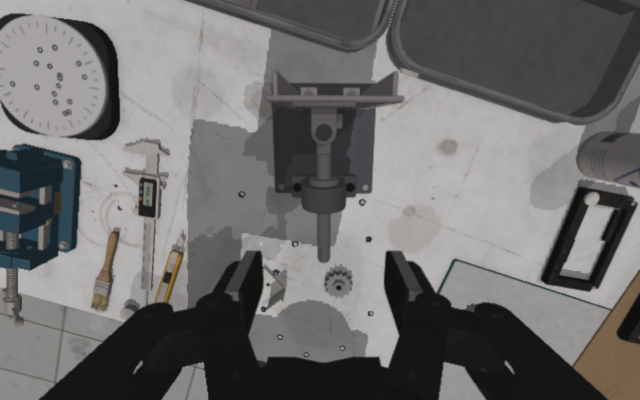

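The picture shows the block (323,197) hanging foot down on the peg, against the collar. The peg is still square out, the gripper is clear, and the gear and bracket have not moved.

```bash
python3 -c "
from bench import job; print(job.hand_in())"
```

```text
the job is handed in; nothing more can be done
None
```

The peg is swung out to its stop, the block hangs released on it against the collar, and the job is handed in; the hand-in returned no verdict.

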